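# Start the ultrasonic cleaner and hold its lid down on the locating pin

## Robot

A 6-joint arm with a two-finger parallel gripper is mounted at the origin on the work surface. World frame = base frame: x ahead of the robot, y to its left, z up, the work surface at z = 0. Lengths are in m, angles in degrees, forces in N, time in s.
With the tool pointing down it reaches from about 0.35 to 0.875 m from the base axis. Payload 4.2 kg.
Tool frame: the origin (TCP) lies on the front face of the gripper's body, between the roots of the fingers; the fingertips stand 70 mm ahead of it and the grasp point (between the pads) lies 51 mm ahead of it (r.nose_length is the distance from the TCP to the fingertips, in m); z points along the fingers, y is the direction in which the jaws open and shut (so a half turn about z gives the same grasp; the last joint's range is limited). The gripper opens to 87 mm and grips with 3 to 60 N. Pads are 19 mm wide; open, the fingers measure 117 mm over their backs; the gripper's body (75 mm by 190 mm) begins 51 mm behind the grasp point.
Start: joints at [85.119, 22.042, 0.453, 0, -68.411, -14.817], TCP at [0.211, 0.588, 0.292] pointing down, gripper open.
Joint ranges: [-179.83, 179.83], [-69.29, 118.12], [-61.27, 80.66], [-181.25, 117.63], [-171.15, -9.14], [-177.46, 177.46]. Speed limits (degrees/s): [159.86, 159.86, 180, 180, 180, 180].

## Interface

Orientations are given as a 3x3 rotation matrix whose columns are the frame's x, y, z axes.
In Python, from station import telemetry, capture, order, r gives the robot as it stands.
- The arm moves only by the tool drive_tool, never from a script. Its argument "series" is a list of rows, each a list of 4 numbers: the shift along the tool's x, y, z as a fraction of full scale, then the turn about the tool's z as a fraction of full scale. In form: [[dx, dy, dz, turn], ...]. A call has 1 to 10 rows; each row is the pose to reach, as a shift and turn from the pose commanded when the call began, along the tool's axes at that moment; what a row does not reach only later rows make up. Full scale, the value 1, is 0.12 m for a shift and 2 rad for a turn. A row lasts 1/8 s, in which the tool goes at most 62.5 mm and 10.7 degrees, less where a joint would pass 70% of its speed; a pose out of reach is approached as far as the arm can. A call with a number of a shift or a turn outside -1 to 1 is refused whole. A call with a gripper value outside its range is refused whole. "fingers" is the finger opening in mm, from 0 to 87, set as the call begins (left out, the last holds). The fingers move at their own pace and stop on an object; the grip force is fixed at half the most. Time passes only in rows, so rows that repeat a pose let the fingers close. It gives the time, the measured TCP pose, the force and the opening at its end, in the units of the state.
- telemetry.sense(): the state, without advancing time (a new reading comes with each control period).
- capture(name): name is "scene" or "top" or "wrist"; returns a dict with "color" (384x512x3 uint8, blue, green, red), "fx", "fy", "cx", "cy" (pixels), "eye" and "attitude" of the camera in the world; the wrist camera has in their place "mount" (4x4, takes a point from camera to tool coordinates, whose origin is the TCP and whose axes are the flange's). Camera axes: x right, y up, looking along -z (the intrinsics and any distortion apply to the point x, -y, -z); pixel columns grow to the right and rows downward; lengths in m; the calibration is good to about 2 mm. A picture is of the moment at which its call begins: read the wrist's pose just before it. There is no depth.
- order.finish_job(): hands the job in, once; it reports no verdict.
The state is a dict: "time_s": time; "joints": joint angles; "joint_velocities": joint speeds; "effort": joint torques, N m; "tcp_pos": TCP position; "ee_rot": TCP orientation; "wrist_force": force on the tool from outside, world axes, zero at the start; "moment": the same for the moment, N m; "gripper_width": opening from 0.0 (shut) to 1.0 (fully open).
Only numpy, scipy, OpenCV 4.12 (cv2) and the standard library are available. Lean on these libraries where they do the work, as an engineer would, in place of code of your own. Each camera call takes 0.05 s, during which the arm holds its last target. There are 200 camera calls.

## Task

Set the ultrasonic cleaner going: press its keys fully down one at a time, first the round one, then the narrow bar-shaped one, then the square one. Then pick up the loose lid by its handle, slide it over the cleaner until the blind pocket under its tongue drops onto the locating pin with the lid square over the tank, and press it down until the sprung seal is fully home. Finish while still gripping the handle and holding the lid pressed down; do not let go, and leave the jug, the beaker and the brush where they stand.

Things in the scene. Friction and masses are not known exactly. Their poses are not given: they have to be found in the camera images.
- cleaner: Grey ultrasonic cleaner fixed to the counter, 265 mm long (its x, from -140 to +125), 160 mm wide (y), flat top deck 100 mm above the counter. Origin on the counter below the centre of the tank; +x points from the keys over the tank to the pin, roughly away from the robot. The open tank is 110 x 100 mm; the keys are in a row along y at x = -110 mm; the pin is at x = +95 mm, y = 0.
- tank_mouth (a point): Centre of the tank's mouth, at the height of the deck; axes as the cleaner. With the lid seated the handle's centre is straight above it.
- pin_tip (a point): Top of the upright steel locating pin: it rises 15 mm above the deck, 12 mm in diameter, the last 5 mm tapering to 6 mm. Axes as the cleaner. The lid hides it while being fitted.
- seal (a joint): Travel (m) of the black rubber seal frame (132 x 116 mm outside) round the tank: 0 = up, its top 7 mm above the deck; 0.005 = fully down, its top 2 mm above the deck. Springs: about 8 N to start it, 14 N fully down, more than the lid's own weight; it rises when the push goes.
- key_round (a joint): Travel (m) of the round key, 25 mm diameter, in the middle of the row: 0 = up, 0.005 = fully down (about 5 N); springs back.
- key_round_top (a point): Centre of the top of the round key, 10 mm above the deck when up. Moves with the key.
- key_bar (a joint): Travel (m) of the bar-shaped key, 30 mm along the cleaner's x and 11 mm along y, 48 mm to the -y side of the round key: 0 = up, 0.005 = fully down (about 5 N); springs back.
- key_bar_top (a point): Centre of the top of the bar-shaped key, 10 mm above the deck when up.
- key_square (a joint): Travel (m) of the square key, 20 x 20 mm, 48 mm to the +y side of the round key: 0 = up, 0.005 = fully down (about 5 N); springs back.
- key_square_top (a point): Centre of the top of the square key, 10 mm above the deck when up.
- lid_center (a point): Middle of the loose grey lid, about 0.3 kg: a flat slab 140 mm (x) x 120 mm (y) x 20 mm thick, this point half-way up, below the handle, where it balances; a tongue 60 mm wide reaches to 120 mm from here in +x. It starts flat on the counter to one side of the cleaner. Axes: x towards the tongue, z up.
- lid_handle (a point): Centre of the lid's white handle bar, the place to grip: 94 mm long (along the lid's y), 14 mm wide (x) and 14 mm high, on two posts (outer 10 mm of each end), its centre 50 mm above the lid's underside and 30 mm above the lid's top. Axes as the lid.
- lid_pocket (a point): Centre of the mouth of the round blind pocket in the underside of the lid's tongue, 95 mm in the lid's +x from the handle, 50 mm below the handle's centre: 15 mm in diameter with a 2 mm chamfer, 15 mm deep, not seen from above. Axes as the lid. Seated on the raised seal, it lies 8 mm below the pin's tip; with the seal fully down, 13 mm below.
- jug: Blue plastic bottle, 84 mm diameter, 170 mm tall, standing on the other side of the cleaner; origin under its centre. Leave alone.
- beaker: Steel beaker, 70 mm diameter, 85 mm tall; origin under its centre. Leave alone.
- brush: Cleaning brush about 180 mm long, lying on the counter along its x. Leave alone.
There are look-alikes about, which are no part of the job. What is shaped like the part that bears lid_center but orange or yellow is not meant.

How it is judged (in metres and radians):
On the way, in this order (a step that is already met when the one before it is completed fails the run):
1. the round middle key is pressed fully down (value of joint key_round above 0.0035 m), for 0.05 s.
2. then the narrow bar-shaped key (value of joint key_bar above 0.0035 m), for 0.05 s.
3. then the square key (value of joint key_square above 0.0035 m), for 0.05 s.
4. the lid's pocket drops onto the locating pin (horizontal distance between lid_pocket and pin_tip below 0.004 m and z of lid_pocket in the frame of pin_tip below -0.004 m), for 0.05 s.
At the end, for the whole second after the job is handed in: The lid is on the pin (pocket within 4 mm of the pin's axis, at least 10.5 mm down it), level within 0.05 rad, square within 0.15 rad, handle within 15 mm of the tank's centre; the seal is at least 3.7 mm down, and the fingers still hold the lid (over 2 N) (all of step 4 and horizontal distance between lid_handle and tank_mouth below 0.015 m and angle between the x axis of lid_handle and the x axis of cleaner, either way round below 0.15 rad and angle between lid_handle's own z axis and vertical below 0.05 rad and value of joint seal above 0.0037 m and z of lid_pocket in the frame of pin_tip below -0.0105 m and contact force between the fingers and lid above 2 N); the arm keeps its last pose, push and grip.
It fails at once if two keys pressed at once (value of joint each of key_round, key_bar above 0.0025 m or value of joint each of key_bar, key_square above 0.0025 m or value of joint each of key_round, key_square above 0.0025 m).
It fails at once if the jug is disturbed (distance of jug from where it was at the start of the episode above 0.03 m or angle between jug's own z axis and vertical above 0.3 rad).
It fails at once if the beaker is disturbed (distance of beaker from where it was at the start of the episode above 0.03 m or angle between beaker's own z axis and vertical above 0.3 rad).
It fails at once if the brush is disturbed (distance of brush from where it was at the start of the episode above 0.03 m).
It also fails if it takes over 64 s, if anything falls off the work surface, if the arm or the gripper's body presses on something with over 40 N, if the wrist force passes 120 N, or if a joint passes its speed limit or range.

## Working session

There is one attempt and no reset: what is moved stays moved. The work goes in short steps, Python scripts to look and compute and a tool call to move; the robot and the scene stay as the last step left them, time stands still between calls to the robot, and variables do not carry over. Pictures are saved under pics/ and viewed, about 8 in all and at most 12, crops included, and the job is handed in when it is done.

Besides the shell and the picture viewer there is one more tool, called after "Request:" by a JSON object that holds its "method" and its "body", one argument or row to a line. drive_tool: Moves the arm, as the interface text tells. Shift numbers are shares of 0.12 m and turn numbers shares of 2 rad, none past 1 either way. Its arguments: {"type":"object","properties":{"series":{"type":"array","items":{"type":"array","items":{"type":"number","minimum":-1,"maximum":1}}},"fingers":{"type":"number"}},"required":["series"]}

```bash
mkdir -p pics; ls; cat > h.py <<'E'
import numpy as np, cv2
from station import telemetry, capture, order, r
def snap(name, fn=None):
    s=telemetry.sense(); c=capture(name)
    if 'mount' in c:
        T=np.eye(4);T[:3,:3]=np.array(s['ee_rot']);T[:3,3]=s['tcp_pos'];M=T@np.array(c['mount'])
        c['eye']=M[:3,3];c['attitude']=M[:3,:3]
    c['eye']=np.array(c['eye']);c['attitude']=np.array(c['attitude'])
    if fn: cv2.imwrite('pics/'+fn,c['color'])
    return c
def cast(c,u,v,z):
    d=c['attitude']@np.array([(u-c['cx'])/c['fx'],-(v-c['cy'])/c['fy'],-1.])
    return c['eye']+d*(z-c['eye'][2])/d[2]
def proj(c,P):
    p=c['attitude'].T@(np.array(P)-c['eye']); return np.array([c['cx']+c['fx']*p[0]/-p[2], c['cy']-c['fy']*p[1]/-p[2]])
E
python3 - <<'E'
from h import *
import pickle
s=telemetry.sense();print(s['tcp_pos'],np.round(s['ee_rot'],3),s['time_s'],s['gripper_width'])
C={}
for n in ['scene','top']:
    c=snap(n);C[n]=c;print(n,c.keys(),c['fx'],c['eye'],np.round(c['attitude'],3).tolist())
pickle.dump(C,open('c0.pkl','wb'))
a=C['scene']['color'];b=C['top']['color']
cv2.imwrite('pics/scene.png',a);cv2.imwrite('pics/top.png',cv2.resize(b,(768,576)))
E
```

```text
pics
[0.21048049 0.58801083 0.29116425] [[ 0.941 -0.337 -0.001]
 [-0.337 -0.941 -0.002]
 [ 0.     0.002 -1.   ]] 0.0 1.004772676403682
scene dict_keys(['color', 'fx', 'fy', 'cx', 'cy', 'eye', 'attitude']) 437.7393934311957 [1.40238157 0.06953935 0.94738192] [[-0.176, -0.658, 0.732], [0.984, -0.133, 0.117], [0.021, 0.741, 0.671]]
top dict_keys(['color', 'fx', 'fy', 'cx', 'cy', 'eye', 'attitude']) 494.74511103249307 [ 0.37066752 -0.0778627   1.4809483 ] [[-0.022, 0.996, -0.081], [-1.0, -0.023, -0.008], [-0.01, 0.081, 0.997]]
```

View pics/top.png

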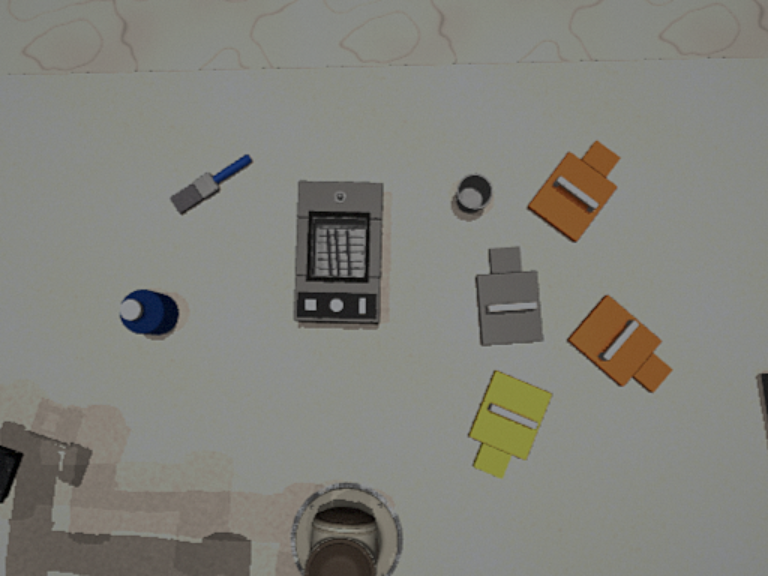

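View pics/scene.png

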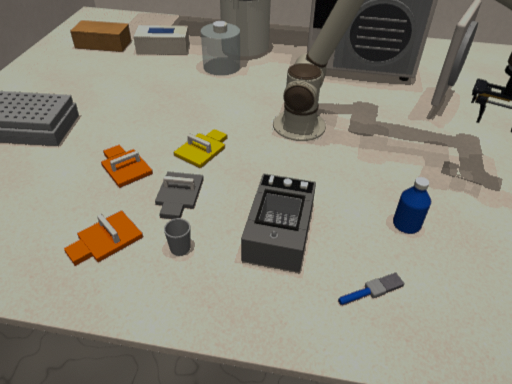

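The top view (768 px scale) has the cleaner at (340,250) and its keys at square (310,305), round (336,305) and bar (362,306). The pin is at (340,197), the grey lid's handle at (511,307) with its tongue pointing up, the jug at (150,312), the beaker at (473,194) and the brush at (210,185). The scene view agrees with this.

```bash
python3 - <<'E'
from h import *
import pickle
c=pickle.load(open('c0.pkl','rb'))['top']; im=c['color']
hsv=cv2.cvtColor(im,cv2.COLOR_BGR2HSV)
def comps(box,lo,z,name):
    x0,y0,x1,y1=[int(k*512/768) for k in box]
    g=cv2.cvtColor(im,cv2.COLOR_BGR2GRAY)[y0:y1,x0:x1]
    m=(g>lo).astype(np.uint8)
    n,l,st,ce=cv2.connectedComponentsWithStats(m)
    for i in range(1,n):
        if 10<st[i,4]<600:
            w=np.where(l==i); u=w[1].mean()+x0; v=w[0].mean()+y0
            pts=np.array([cast(c,a+x0,b+y0,z)[:2] for b,a in zip(*w)])
            ang=np.degrees(cv2.minAreaRect(pts.astype(np.float32)*1000)[2])if 0 else cv2.minAreaRect((pts*1000).astype(np.float32))
            e=np.linalg.svd(pts-pts.mean(0))[2][0]
            print(name,st[i,4],np.round((u,v),1),np.round(cast(c,u,v,z),4),'axis',np.round(np.degrees(np.arctan2(e[1],e[0])),1),ang[1])
comps((298,293,378,319),130,.11,'key')
comps((480,290,540,325),130,.057,'handle')
# cleaner top outline: pin, dark seal
for n,(u,v),z in [('pin',(340,197),.115),('jug',(132,310),.17),('beaker',(475,188),.085),('brush',(210,185),.01)]:
    print(n,np.round(cast(c,u/1.5,v/1.5,z),3))
x=im[150:320, 180:400]; cv2.imwrite('pics/crop.png',cv2.resize(im[110:250,190:370],None,fx=4,fy=4,interpolation=cv2.INTER_CUBIC))
E
```

```text
key 40 [206.6 202.8] [0.4556 0.0551 0.11  ] axis -162.4 (13.909319877624512, 16.795595169067383)
key 47 [224.  203.2] [0.4537 0.0068 0.11  ] axis 173.2 (16.67662811279297, 19.48986053466797)
key 31 [241.1 203.4] [ 0.4521 -0.0406  0.11  ] axis 176.8 (8.335083961486816, 25.018001556396484)
handle 123 [341.8 204.1] [ 0.4465 -0.329   0.057 ] axis -87.8 (11.27590560913086, 89.53726959228516)
pin [ 0.655 -0.005  0.115]
jug [0.449 0.365 0.17 ]
beaker [ 0.672 -0.261  0.085]
brush [0.707 0.263 0.01 ]
```

View pics/crop.png

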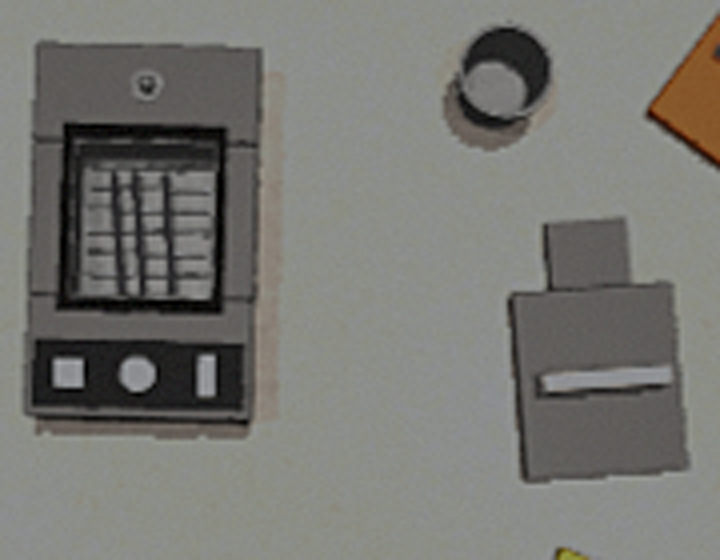

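The crop shows the pin at (147,85) and the keys at (68,373), (137,374) and (206,376). The lid's tongue points to +x and its yaw is about +2°. Next I move over the keys with the jaws along world x.

Request:
{"method": "drive_tool", "body": {
  "series": [
    [0.5, 0.5, 0, 0.09],
    [0.8, 0.8, 0, 0.18],
    [1, 1, 0, 0.27],
    [1, 1, 0, 0.36],
    [1, 1, 0, 0.45],
    [1, 1, 0, 0.54],
    [1, 1, 0, 0.61],
    [1, 1, 0, 0.61]
  ],
  "fingers": 0
}}

```text
time_s: 1.1
tcp_pos: [0.2831, 0.4348, 0.2919]
ee_rot: [[0.009, -1.0, -0.0], [-1.0, -0.009, -0.001], [0.001, 0.0, -1.0]]
wrist_force: [-0.7, 0.2, 1.0]
gripper_width: 0.174
```

Request:
{"method": "drive_tool", "body": {
  "series": [
    [0.5, -0.2, 0, 0],
    [1, -0.3, 0, 0],
    [1, -0.3, 0, 0]
  ]
}}

```text
time_s: 1.48
tcp_pos: [0.32, 0.3118, 0.2922]
ee_rot: [[0.006, -1.0, -0.001], [-1.0, -0.006, -0.001], [0.001, 0.001, -1.0]]
wrist_force: [0.8, 0.5, -0.1]
gripper_width: 0.005
```

Request:
{"method": "drive_tool", "body": {
  "series": [
    [0.5, -0.2, 0, 0],
    [1, -0.4, 0, 0],
    [1, -0.4, 0, 0]
  ]
}}

```text
time_s: 1.85
tcp_pos: [0.3695, 0.1933, 0.2923]
ee_rot: [[0.004, -1.0, -0.0], [-1.0, -0.004, -0.0], [0.0, 0.0, -1.0]]
wrist_force: [-0.7, 0.3, 1.2]
gripper_width: 0.003
```

Request:
{"method": "drive_tool", "body": {
  "series": [
    [0.5, -0.2, 0, 0],
    [1, -0.4, 0.1, 0],
    [1, -0.4, 0.1, 0]
  ]
}}

```text
time_s: 2.22
tcp_pos: [0.4183, 0.074, 0.2794]
ee_rot: [[0.004, -1.0, -0.002], [-1.0, -0.004, -0.001], [0.001, 0.002, -1.0]]
wrist_force: [-0.4, 0.0, 0.1]
gripper_width: 0.006
```

Request:
{"method": "drive_tool", "body": {
  "series": [
    [0.5, -0.25, 0, 0],
    [0.57, -0.25, 0, 0],
    [0.57, -0.25, 0, 0]
  ]
}}

```text
time_s: 2.6
tcp_pos: [0.4483, 0.0083, 0.28]
ee_rot: [[0.007, -1.0, -0.0], [-1.0, -0.007, 0.0], [-0.0, 0.0, -1.0]]
wrist_force: [0.5, 0.9, -0.2]
gripper_width: 0.007
```

```bash
python3 - <<'E'
from h import *
import pickle
s=telemetry.sense();print(s['tcp_pos'],s['time_s'])
c=snap('wrist');pickle.dump(c,open('w1.pkl','wb'))
print(c['eye'],c['fx'],np.round(c['attitude'],3).tolist())
for n,p in dict(round=(.4537,.0068,.11),bar=(.4521,-.0406,.11),sq=(.4556,.0551,.11),pin=(.655,-.005,.115)).items(): print(n,proj(c,p))
cv2.imwrite('pics/w1.png',c['color'])
E
```

```text
[0.44834178 0.00830013 0.28004836] 2.6
[ 0.44945056 -0.05876238  0.37217398] 277.53827259125825 [[-1.0, 0.007, 0.003], [-0.008, -0.969, -0.247], [0.001, -0.247, 0.969]]
round [251.17378957 188.04921732]
bar [253.05838069 138.69918825]
sq [249.14879447 234.12864548]
pin [ 37.80831248 175.62610497]
```

View pics/w1.png

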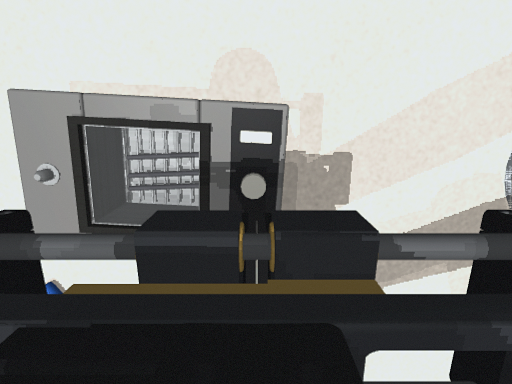

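The wrist view shows the round key at (253,186) and the bar at (256,137), within about 2 px of my predictions. The pin tip is at about (38,176), against a predicted (38,176). I'm pressing the round key.

Request:
{"method": "drive_tool", "body": {
  "series": [
    [0.01, -0.035, 0.5, 0],
    [0.01, -0.035, 0.78, 0],
    [0.01, -0.035, 0.84, 0],
    [0.01, -0.035, 0.885, 0],
    [0.01, -0.035, 0.885, 0],
    [0.01, -0.035, 0.885, 0]
  ]
}}

```text
time_s: 3.4
tcp_pos: [0.4528, 0.0072, 0.1757]
ee_rot: [[0.008, -1.0, 0.003], [-1.0, -0.008, 0.001], [-0.001, -0.003, -1.0]]
wrist_force: [-3.5, 1.4, 4.3]
gripper_width: 0.005
```

Request:
{"method": "drive_tool", "body": {
  "series": [
    [0, 0, 0.02, 0],
    [0, 0, 0.02, 0],
    [0, 0, 0.02, 0]
  ]
}}

```text
time_s: 3.78
tcp_pos: [0.453, 0.0072, 0.1749]
ee_rot: [[0.008, -1.0, 0.003], [-1.0, -0.008, 0.001], [-0.001, -0.003, -1.0]]
wrist_force: [-8.3, 2.8, 18.9]
gripper_width: 0.006
```

The hard stop was reached at 19 N, so the round key is fully down. Now the bar.

Request:
{"method": "drive_tool", "body": {
  "series": [
    [0, 0, -0.2, 0],
    [0, 0, -0.2, 0],
    [0.4, 0.012, -0.2, 0],
    [0.4, 0.012, -0.2, 0],
    [0.4, 0.012, -0.07, 0],
    [0.4, 0.012, -0.02, 0],
    [0.4, 0.012, 0, 0],
    [0.4, 0.012, 0, 0],
    [0.4, 0.012, 0, 0]
  ]
}}

```text
time_s: 4.9
tcp_pos: [0.4519, -0.0412, 0.1747]
ee_rot: [[0.009, -1.0, 0.002], [-1.0, -0.009, -0.001], [0.001, -0.001, -1.0]]
wrist_force: [-6.8, 1.6, 22.5]
gripper_width: 0.01
```

Request:
{"method": "drive_tool", "body": {
  "series": [
    [0, 0, -0.2, 0],
    [0, 0, -0.2, 0],
    [-0.4, -0.015, -0.2, 0],
    [-0.8, -0.03, -0.2, 0],
    [-0.8, -0.03, -0.2, 0],
    [-0.8, -0.03, -0.07, 0],
    [-0.8, -0.03, -0.02, 0],
    [-0.8, -0.03, 0, 0],
    [-0.8, -0.03, 0, 0],
    [-0.8, -0.03, 0, 0]
  ]
}}

```text
time_s: 6.15
tcp_pos: [0.454, 0.0547, 0.1748]
ee_rot: [[0.007, -1.0, 0.0], [-1.0, -0.007, 0.0], [-0.0, -0.0, -1.0]]
wrist_force: [-10.3, 5.3, 26.3]
gripper_width: 0.004
```

All three keys reached their stops. I'm lifting now, and I'll view the pin and keys together on the way to the lid.

Request:
{"method": "drive_tool", "body": {
  "series": [
    [0, 0, -0.3, 0],
    [0, 0, -0.8, 0],
    [0.3, -0.4, -1, 0],
    [0.62, -0.84, -1, 0],
    [0.62, -0.84, -1, 0],
    [0.62, -0.84, -1, 0]
  ],
  "fingers": 60
}}

```text
time_s: 6.9
tcp_pos: [0.5548, -0.0199, 0.2902]
ee_rot: [[0.005, -1.0, -0.003], [-1.0, -0.005, -0.0], [0.0, 0.003, -1.0]]
wrist_force: [0.3, 0.6, 0.1]
gripper_width: 0.605
```

```bash
python3 - <<'E'
from h import *
import pickle
s=telemetry.sense();print(s['tcp_pos'],s['time_s'])
c=snap('wrist');pickle.dump(c,open('w2.pkl','wb'))
for n,p in dict(round=(.4537,.0068,.11),bar=(.4521,-.0406,.11),pin=(.655,-.005,.115)).items(): print(n,proj(c,p))
cv2.imwrite('pics/w2.png',c['color'][60:300])
cv2.imwrite('pics/w2.png',cv2.resize(c['color'][60:260,100:420],None,fx=2.5,fy=2.5,interpolation=cv2.INTER_CUBIC))
E
```

```text
[ 0.55484142 -0.0198756   0.29023672] 6.9
round [353.57929137 212.60962831]
bar [359.57210244 167.39734764]
pin [156.35531371 202.2670456 ]
```

View pics/w2.png

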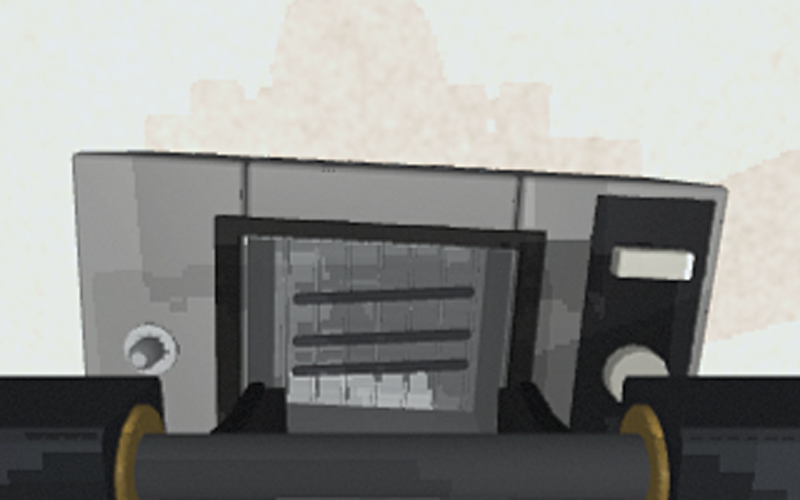

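The pin tip is at crop (143,355), i.e. full image (157,202). The bar key is at (360,165.6). I'm combining this with the other views.

```bash
python3 - <<'E'
from h import *
import pickle
t=pickle.load(open('c0.pkl','rb'))['top'];w1=pickle.load(open('w1.pkl','rb'));w2=pickle.load(open('w2.pkl','rb'))
f=lambda u,v:(u/2.5+100-.3,v/2.5+60-.3)
p=lambda n,x:print(n,np.round(x,4))
p('pin w2 tip',cast(w2,*f(143,355),.115));p('pin w2 ring',cast(w2,*f(153,350),.10))
p('pin w1 tip',cast(w1,37,176,.115));p('ring w1',cast(w1,47,174.5,.10))
p('top pin',cast(t,190+147/4-.4,110+85/4-.4,.108))
p('bar w2',cast(w2,*f(650,263),.11));p('round w1',cast(w1,253.5,186,.11));p('bar w1',cast(w1,256,137,.11))
a=cast(w2,*f(78,155),.1);b=cast(w2,*f(723,188),.1);p('edge',(a,b));p('yaw',np.degrees(np.arctan2(a[1]-b[1],a[0]-b[0])))
# seal outer corners (top z .107): left/right edges at top
a=cast(w2,*f(216,216),.107);b=cast(w2,*f(546,232),.107);p('seal',(a,b,(a+b)/2));p('yaw',np.degrees(np.arctan2(a[1]-b[1],a[0]-b[0])))
# top: deck outline corners crop(37,43),(262,48) back, front (30,412)?
tc=lambda x,y:cast(t,190+x/4-.4,110+y/4-.4,.1)
p('top corners',(tc(37,43),tc(262,48),tc(25,410),tc(248,418)))
s=[cast(t,190+x/4-.4,110+y/4-.4,.107) for x,y in((65,125),(226,129),(58,304),(220,310))];p('seal top',np.mean(s,0))
E
```

```text
pin w2 tip [ 0.6544 -0.0056  0.115 ]
pin w2 ring [ 0.6555 -0.0033  0.1   ]
pin w1 tip [ 0.6558 -0.0046  0.115 ]
ring w1 [ 0.6576 -0.0031  0.1   ]
top pin [ 0.6574 -0.0033  0.108 ]
bar w2 [ 0.4522 -0.0431  0.11  ]
round w1 [0.4514 0.0047 0.11  ]
bar w1 [ 0.4494 -0.0422  0.11  ]
edge [[ 0.6788 -0.0834  0.1   ]
 [ 0.4221 -0.072   0.1   ]]
yaw -2.5416
seal [[ 0.624  -0.0604  0.107 ]
 [ 0.4936 -0.0548  0.107 ]
 [ 0.5588 -0.0576  0.107 ]]
yaw -2.4596
top corners [[ 0.6912  0.0746  0.1   ]
 [ 0.6837 -0.0849  0.1   ]
 [ 0.4311  0.0865  0.1   ]
 [ 0.422  -0.0691  0.1   ]]
seal top [0.5643 0.0018 0.107 ]
```

Request:
{"method": "drive_tool", "body": {
  "series": [
    [0.5, 0.2, 0, 0],
    [1, 0.4, 0, 0],
    [1, 0.4, 0, 0]
  ]
}}

```text
time_s: 7.32
tcp_pos: [0.5057, -0.1411, 0.2919]
ee_rot: [[0.004, -1.0, -0.001], [-1.0, -0.004, 0.0], [-0.0, 0.001, -1.0]]
wrist_force: [0.6, 0.8, 0.1]
gripper_width: 0.686
```

Request:
{"method": "drive_tool", "body": {
  "series": [
    [0.5, 0.2, 0, 0],
    [1, 0.4, 0.1, -0.017],
    [1, 0.4, 0.4, -0.017]
  ]
}}

```text
time_s: 7.7
tcp_pos: [0.4609, -0.2615, 0.2453]
ee_rot: [[0.039, -0.999, 0.006], [-0.999, -0.039, -0.002], [0.002, -0.005, -1.0]]
wrist_force: [0.1, 0.4, -1.6]
gripper_width: 0.688
```

Request:
{"method": "drive_tool", "body": {
  "series": [
    [0.4, 0.1, 0, 0],
    [0.575, 0.1, 0.15, 0],
    [0.575, 0.1, 0.15, 0],
    [0.575, 0.1, 0.15, 0]
  ]
}}

```text
time_s: 8.2
tcp_pos: [0.4524, -0.328, 0.2261]
ee_rot: [[0.043, -0.999, 0.0], [-0.999, -0.043, -0.0], [0.0, -0.0, -1.0]]
wrist_force: [0.2, 0.5, -0.2]
gripper_width: 0.69
```

```bash
python3 - <<'E'
from h import *
import pickle
s=telemetry.sense();print(s['tcp_pos'],np.round(s['ee_rot'],3).tolist(),s['time_s'])
c=snap('wrist');pickle.dump(c,open('w3.pkl','wb'))
for n,p in dict(h=(.4465,-.329,.057),e1=(.4483,-.376,.057),e2=(.4447,-.282,.057)).items(): print(n,proj(c,p))
cv2.imwrite('pics/w3.png',c['color'])
E
```

```text
[ 0.45235795 -0.32804338  0.22611966] [[0.043, -0.999, 0.0], [-0.999, -0.043, -0.0], [0.0, -0.0, -1.0]] 8.2
h [262.8416555  189.18011736]
e1 [263.38269189 140.13602723]
e2 [262.3452277  234.18051076]
```

View pics/w3.png

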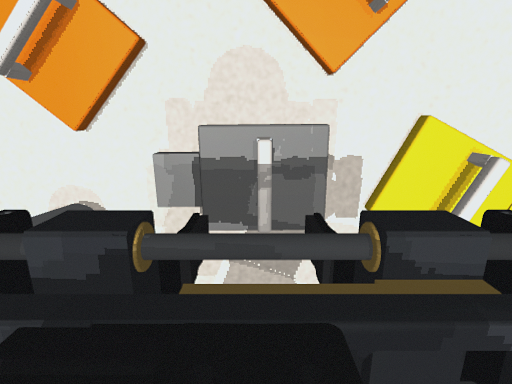

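The handle's top is at column 264.5 with its far end at row 139, within 1 px of the prediction, and it looks parallel to the jaws. I'm descending and gripping.

Request:
{"method": "drive_tool", "body": {
  "series": [
    [0.015, 0.054, 0.3, 0],
    [0.015, 0.054, 0.6, 0],
    [0.015, 0.054, 0.85, 0],
    [0.015, 0.054, 1, 0],
    [0.015, 0.054, 1, 0]
  ]
}}

```text
time_s: 8.88
tcp_pos: [0.4455, -0.3301, 0.1052]
ee_rot: [[0.043, -0.999, -0.002], [-0.999, -0.043, 0.001], [-0.001, 0.002, -1.0]]
wrist_force: [-0.5, 0.3, 1.0]
gripper_width: 0.69
```

Request:
{"method": "drive_tool", "body": {
  "series": [
    [0, 0, 0.045, 0],
    [0, 0, 0.045, 0]
  ]
}}

```text
time_s: 9.12
tcp_pos: [0.446, -0.3311, 0.101]
ee_rot: [[0.041, -0.999, 0.001], [-0.999, -0.041, -0.0], [0.0, -0.001, -1.0]]
wrist_force: [-0.8, -0.6, 1.0]
gripper_width: 0.685
```

Request:
{"method": "drive_tool", "body": {
  "series": [
    [0, 0, 0, 0],
    [0, 0, 0, 0],
    [0, 0, 0, 0],
    [0, 0, 0, 0],
    [0, 0, 0, 0]
  ],
  "fingers": 0
}}

```text
time_s: 9.75
tcp_pos: [0.4456, -0.3313, 0.1003]
ee_rot: [[0.041, -0.999, -0.0], [-0.999, -0.041, -0.0], [0.0, 0.0, -1.0]]
wrist_force: [-0.2, 0.7, 0.6]
gripper_width: 0.207
```

Request:
{"method": "drive_tool", "body": {
  "series": [
    [0, 0, 0, 0],
    [0, 0, 0, 0],
    [0, 0, -0.1, 0],
    [0, 0, -0.4, 0],
    [0, 0, -0.8, 0],
    [0, 0, -1, 0],
    [0, 0, -1, 0]
  ]
}}

```text
time_s: 10.62
tcp_pos: [0.4464, -0.3315, 0.2226]
ee_rot: [[0.041, -0.999, 0.005], [-0.999, -0.041, -0.002], [0.002, -0.005, -1.0]]
wrist_force: [0.1, 0.5, -3.4]
gripper_width: 0.154
```

Request:
{"method": "drive_tool", "body": {
  "series": [
    [0, 0, -0.2, 0],
    [0, 0, -0.4, 0],
    [0, 0, -0.4, 0],
    [0, 0, -0.4, 0]
  ]
}}

```text
time_s: 11.12
tcp_pos: [0.4447, -0.3307, 0.2661]
ee_rot: [[0.04, -0.999, -0.003], [-0.999, -0.04, 0.002], [-0.002, 0.003, -1.0]]
wrist_force: [0.2, 0.0, -3.1]
gripper_width: 0.155
```

```bash
python3 - <<'E'
from h import *
import pickle
s=telemetry.sense();print(s['tcp_pos'],np.round(s['ee_rot'],3).tolist(),s['time_s'],s['wrist_force'],s['moment'],s['gripper_width'])
c=snap('wrist');pickle.dump(c,open('w4.pkl','wb'))
R=np.array(s['ee_rot']);p=np.array(s['tcp_pos'])
# expected handle-far-end top etc. assuming handle centre at grasp point; lid x = -tool y, lid y=-tool x
g=p+R[:,2]*.051
L=lambda x,y,z: g-R[:,1]*x-R[:,0]*y-R[:,2]*z
for n,q in dict(end=(0,-.047,.007),c1=(.07,-.06,-.03),c2=(-.07,-.06,-.03),t1=(.12,-.03,-.03)).items(): print(n,proj(c,L(*q)))
cv2.imwrite('pics/w4.png',c['color'])
E
```

```text
[ 0.44473436 -0.33068713  0.26607517] [[0.04, -0.999, -0.003], [-0.999, -0.04, 0.002], [-0.002, 0.003, -1.0]] 11.125 [ 0.19324432  0.02888546 -3.13107112] [0.08266443 0.00594971 0.00296076] 0.1550682389887128
end [257.31947799 160.64527899]
c1 [142.47910591 130.53784715]
c2 [371.66099754 130.657835  ]
t1 [ 68.72692218 178.57834611]
```

View pics/w4.png

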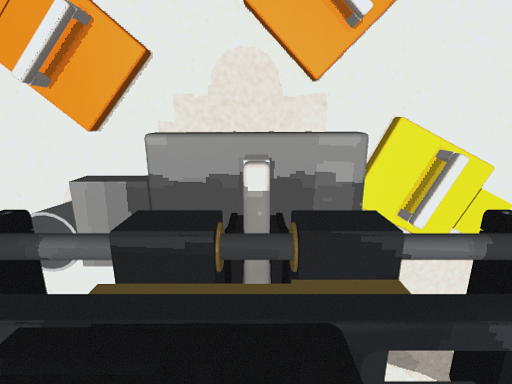

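The lid is held level and square, with corners at (146,134) and (366,133) and the handle end at row 160, all as expected. I'm carrying it over the tank.

Request:
{"method": "drive_tool", "body": {
  "series": [
    [-0.3, -0.15, 0, 0],
    [-0.65, -0.35, 0, 0],
    [-1, -0.5, 0, 0],
    [-1, -0.5, 0, 0]
  ]
}}

```text
time_s: 11.68
tcp_pos: [0.5011, -0.2064, 0.2667]
ee_rot: [[0.045, -0.999, -0.002], [-0.999, -0.045, 0.001], [-0.001, 0.002, -1.0]]
wrist_force: [-0.4, -0.2, -2.1]
gripper_width: 0.159
```

Request:
{"method": "drive_tool", "body": {
  "series": [
    [-0.3, -0.15, 0, 0],
    [-0.65, -0.35, 0, 0],
    [-1, -0.4, 0, 0],
    [-1, -0.4, 0, 0]
  ]
}}

```text
time_s: 12.18
tcp_pos: [0.5436, -0.0854, 0.2669]
ee_rot: [[0.044, -0.999, -0.002], [-0.999, -0.044, 0.0], [-0.0, 0.002, -1.0]]
wrist_force: [0.0, 0.2, -2.7]
gripper_width: 0.155
```

Request:
{"method": "drive_tool", "body": {
  "series": [
    [-0.35, -0.1, 0, 0.02],
    [-0.7, -0.18, 0, 0.043],
    [-0.715, -0.18, 0, 0.043],
    [-0.715, -0.18, 0, 0.043],
    [-0.715, -0.18, 0, 0.043]
  ]
}}

```text
time_s: 12.8
tcp_pos: [0.5614, -0.0018, 0.2679]
ee_rot: [[-0.047, -0.999, -0.001], [-0.999, 0.047, -0.0], [0.0, 0.001, -1.0]]
wrist_force: [0.0, -0.2, -2.4]
gripper_width: 0.16
```

```bash
python3 - <<'E'
from h import *
import pickle
s=telemetry.sense();print(s['tcp_pos'],np.round(s['ee_rot'],4).tolist(),s['time_s'],s['wrist_force'],s['gripper_width'])
c=snap('top');pickle.dump(c,open('t5.pkl','wb'))
c2=snap('scene');pickle.dump(c2,open('s5.pkl','wb'))
R=np.array(s['ee_rot']);p=np.array(s['tcp_pos'])+R[:,2]*.051
print('tongue tip top',proj(c,p-R[:,1]*.12-R[:,2]*-.03*-1*-1) )
for n,q in dict(ta=(.12,.03,-.03),tb=(.12,-.03,-.03),c1=(.07,.06,-.03),c2=(.07,-.06,-.03)).items():
    P=p-R[:,1]*q[0]-R[:,0]*q[1]-R[:,2]*q[2]; print(n,proj(c,P),proj(c2,P))
a=cv2.resize(c['color'][105:235,180:280],(500,600)) if 0 else cv2.resize(c['color'][105:225,180:280],None,fx=4,fy=4,interpolation=cv2.INTER_CUBIC)
b=cv2.resize(c2['color'][150:270,235:335],None,fx=4,fy=4,interpolation=cv2.INTER_CUBIC)
cv2.imwrite('pics/t5.png',np.hstack([a,b]))
E
```

```text
[ 0.56138151 -0.00183314  0.26794698] [[-0.0467, -0.9989, -0.0009], [-0.9989, 0.0467, -0.0003], [0.0004, 0.0009, -1.0]] 12.8 [ 0.04619764 -0.23599833 -2.36758076] 0.15982495909438454
tongue tip top [226.01770568 115.93082471]
ta [214.75005688 115.68597879] [284.57167676 221.14095164]
tb [237.29180757 116.17581085] [259.9961329  216.74355181]
c1 [202.88033369 133.98445339] [300.19864609 208.83183109]
c2 [248.10353047 134.98848026] [252.62422726 200.56908   ]
```

View pics/t5.png

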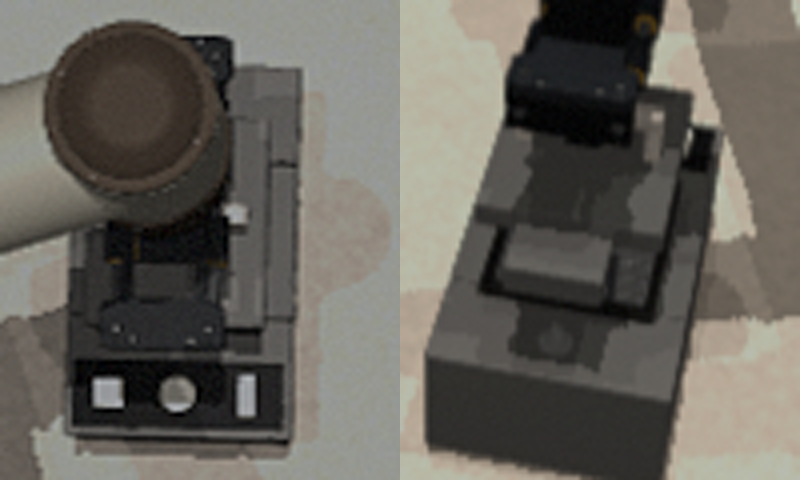

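The tongue corners are at crop (500,270) and (605,285), within about 2 px of the prediction, so the lid is well aligned. I'm lowering it until the pocket starts over the pin.

Request:
{"method": "drive_tool", "body": {
  "series": [
    [-0.016, 0, 0.15, 0],
    [-0.016, 0, 0.3, 0],
    [-0.016, 0, 0.38, 0],
    [-0.016, 0, 0.42, 0],
    [-0.016, 0, 0.45, 0],
    [-0.016, 0, 0.45, 0]
  ]
}}

```text
time_s: 13.65
tcp_pos: [0.562, 0.0015, 0.2144]
ee_rot: [[-0.045, -0.999, 0.0], [-0.999, 0.045, 0.0], [-0.0, -0.0, -1.0]]
wrist_force: [-0.3, 0.1, -2.5]
gripper_width: 0.157
```

Request:
{"method": "drive_tool", "body": {
  "series": [
    [0, 0, 0.01, 0],
    [0, 0, 0.02, 0],
    [0, 0, 0.03, 0],
    [0, 0, 0.035, 0],
    [0, 0, 0.035, 0]
  ]
}}

```text
time_s: 14.28
tcp_pos: [0.5619, 0.0014, 0.2102]
ee_rot: [[-0.045, -0.999, 0.0], [-0.999, 0.045, -0.0], [0.0, -0.0, -1.0]]
wrist_force: [-0.1, 0.2, -1.4]
gripper_width: 0.16
```

Request:
{"method": "drive_tool", "body": {
  "series": [
    [0, 0, 0.01, 0],
    [0, 0, 0.02, 0],
    [0, 0, 0.03, 0],
    [0, 0, 0.04, 0],
    [0, 0, 0.04, 0]
  ]
}}

```text
time_s: 14.9
tcp_pos: [0.5618, 0.0014, 0.2065]
ee_rot: [[-0.045, -0.999, 0.0], [-0.999, 0.045, -0.0], [0.0, -0.0, -1.0]]
wrist_force: [-2.3, -0.8, 5.2]
gripper_width: 0.158
```

Request:
{"method": "drive_tool", "body": {
  "series": [
    [0, 0, 0.01, 0],
    [0, 0, 0.02, 0],
    [0, 0, 0.025, 0],
    [0, 0, 0.025, 0]
  ]
}}

```text
time_s: 15.4
tcp_pos: [0.5618, 0.0013, 0.2043]
ee_rot: [[-0.044, -0.999, 0.001], [-0.999, 0.044, -0.001], [0.001, -0.001, -1.0]]
wrist_force: [-5.0, 0.1, 8.5]
gripper_width: 0.161
```

Request:
{"method": "drive_tool", "body": {
  "series": [
    [0, 0, 0.01, 0],
    [0, 0, 0.015, 0],
    [0, 0, 0.015, 0]
  ]
}}

```text
time_s: 15.78
tcp_pos: [0.5617, 0.0014, 0.2029]
ee_rot: [[-0.044, -0.999, 0.001], [-0.999, 0.044, -0.001], [0.001, -0.001, -1.0]]
wrist_force: [-5.3, -0.7, 11.4]
gripper_width: 0.158
```

Request:
{"method": "drive_tool", "body": {
  "series": [
    [0, 0, 0.01, 0],
    [0, 0, 0.01, 0],
    [0, 0, 0.01, 0]
  ]
}}

```text
time_s: 16.15
tcp_pos: [0.5618, 0.0013, 0.2022]
ee_rot: [[-0.044, -0.999, 0.001], [-0.999, 0.044, -0.001], [0.001, -0.001, -1.0]]
wrist_force: [-6.6, -0.1, 12.7]
gripper_width: 0.157
```

Request:
{"method": "drive_tool", "body": {
  "series": [
    [0, 0, 0.015, 0],
    [0, 0, 0.015, 0],
    [0, 0, 0.015, 0]
  ]
}}

```text
time_s: 16.52
tcp_pos: [0.5618, 0.0013, 0.2021]
ee_rot: [[-0.043, -0.999, 0.002], [-0.999, 0.043, -0.001], [0.001, -0.002, -1.0]]
wrist_force: [-10.7, 1.9, 20.1]
gripper_width: 0.157
```

The position has stopped moving while the force keeps rising, so this is the hard stop. I'll do one visual check that the lid is seated and level.

```bash
python3 - <<'E'
from h import *
s=telemetry.sense();c2=snap('scene');w=snap('wrist')
R=np.array(s['ee_rot']);p=np.array(s['tcp_pos'])+R[:,2]*.051
for n,q in dict(ta=(.12,.03,-.03),tb=(.12,-.03,-.03),c1=(.07,.06,-.03),c2=(.07,-.06,-.03),c3=(-.07,-.06,-.03)).items():
    P=p-R[:,1]*q[0]-R[:,0]*q[1]-R[:,2]*q[2]; u=proj(c2,P); print(n,'crop',np.round((u-[235,150])*4),'wrist',np.round(proj(w,P)))
b=cv2.resize(c2['color'][150:270,235:335],None,fx=4,fy=4,interpolation=cv2.INTER_CUBIC)
cv2.imwrite('pics/fin.png',np.hstack([b,cv2.resize(w['color'][60:300,:400],(400*1,240))[:, :] if 0 else cv2.copyMakeBorder(w['color'][60:300,:400],0,240,0,0,0)]))
print(s['wrist_force'],s['moment'],s['tcp_pos'],s['time_s'])
E
```

```text
ta crop [197. 359.] wrist [ 83. 264.]
tb crop [103. 341.] wrist [ 69. 179.]
c1 crop [257. 309.] wrist [159. 301.]
c2 crop [ 74. 277.] wrist [142. 130.]
c3 crop [119. 137.] wrist [372. 131.]
[-10.6528406    1.91147254  20.05541586] [ 0.36205986  2.83017505 -0.17876132] [0.56178931 0.00134558 0.2021471 ] 16.525
```

View pics/fin.png

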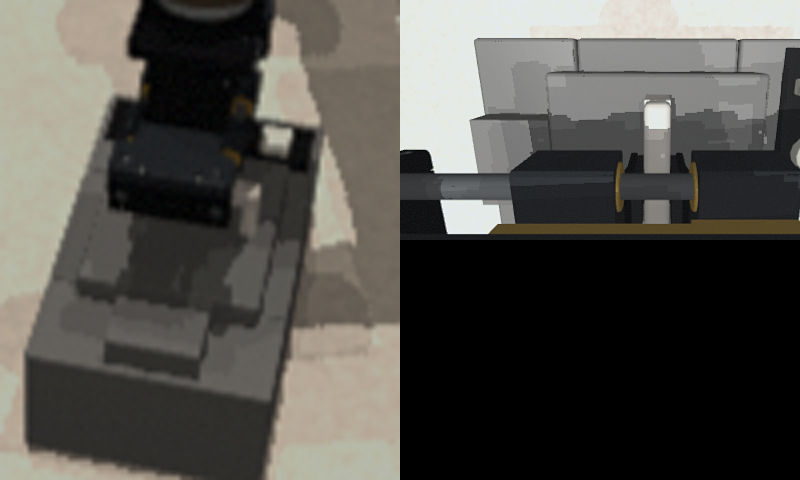

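The lid is flush. The tongue corners sit where predicted (crop about (103,341) and (200,357)), and the wrist view shows the same level, square pose relative to the gripper as when it was lifted. I'm handing the job in.

```bash
python3 -c "
from station import order,telemetry
print(order.finish_job());s=telemetry.sense();print(s['tcp_pos'],s['wrist_force'],s['gripper_width'])"
```

```text
the job is handed in; nothing more can be done
None
the job is handed in; nothing more can be done
```

I pressed the round, bar and square keys in that order, then gripped the grey lid by its handle, set it on the pin and pressed it down. I handed the job in at about 16.6 s, still gripping and pushing; the hand-in reports no verdict.

- **Keys:** each one reached its hard stop at the same height, with 19 to 26 N on the wrist. The key travel itself could not be read.
- **Pin:** the lid met no resistance as it passed the height of the pin's tip. The first force came at the height of the raised seal, so the pocket is on the pin.
- **Seal:** the tool stopped sinking at 0.202 m, about 1 mm below the height expected with the seal fully down. Wrist force rose from 12.7 to 20 N on the last step, which means the seal is at its stop.
- **Final pose:** the handle was about 1 to 2 mm from my estimate of the tank's centre. The lid was square within about 0.2° of my yaw estimate and looked level in the wrist view.
- **Disagreements:**
  - My estimates of the pin and keys differed by 2 to 3 mm between views.
  - The lid's corners looked 3 to 6 px further in than predicted. I put that down to rounded edges.
  - The last push also showed about -11 N along x and a 2.8 N m moment. The key presses showed a similar sideways force, so I took it as the arm flexing.
- **Jug, beaker and brush:** the planned paths kept clear of them, and I did not check their positions again at the end.

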